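# Brief the apprentice on the fairway wood job

## Task

Brief the apprentice on the next re-shafting job by pointing from above, in this order: at the fairway wood head (the middle-sized of the three bare wood heads), at the pan of the scale it is to be weighed on, and at the gap between the jaws of the vice it is then to be clamped in. Each time hold closed fingertips pointing down, a few centimetres above the middle of the thing, for a good two seconds, and finish while still pointing at the vice. Touch and move nothing at all, and do not point at, or pass low over, the other two heads.

Things in the scene. Friction and masses are not known exactly. Their poses are not given: they have to be found in the camera images.
- fairway: Fairway wood head, bare, standing loose on its sole: steel body, domed satin-grey crown; 82 mm deep face to back, 100 mm heel to toe, crown 42 mm high. Larger than the hybrid, smaller than the driver; all three of the same materials. Origin on the bench under its middle; z up, the flat scored face looks to -x, toe at +y. A 14 mm hosel (shaft socket) leans out at the heel (-y), 64 mm high.
- fairway_crown (a point): The point to point at on the fairway wood: over the middle of the head, at the height of the top of its crown, 42 mm above the bench. z axis up.
- driver: The driver head, bare, standing loose on its sole; the largest head, 112 mm deep, 120 mm from heel to toe, crown 60 mm and hosel 78 mm high. Origin on the bench under its middle, axes as for the fairway. Not to be pointed at or touched.
- driver_crown (a point): Over the middle of the driver head, at the height of the top of its crown, 60 mm above the bench. z axis up.
- hybrid: The hybrid head, bare, standing loose on its sole; the smallest and narrowest head, 54 mm deep, 88 mm from heel to toe, crown 36 mm and hosel 60 mm high. Origin on the bench under its middle, axes as for the fairway. Not to be pointed at or touched.
- hybrid_crown (a point): Over the middle of the hybrid head, at the height of the top of its crown, 36 mm above the bench. z axis up.
- scale: Electronic gram scale, fixed on the bench: a flat white box 210 mm (its x) by 175 mm (its y) with a square steel pan on top and a sloping display panel at its -x side, towards the robot; nothing stands above the pan, which is 52 mm over the bench. Origin on the bench under the middle of the box.
- scale_pan (a point): Middle of the top of the scale's steel pan (140 by 150 mm), 52 mm above the bench. z axis up.
- vice: Grey iron bench vice, fixed on the bench, jaw tops 125 mm high; jaws 104 mm wide (along its y) with black soft pads, open 40 mm along its x; screw and bar handle on -x (towards the robot) reaching 160 mm from the origin, anvil on +x reaching 104 mm. It and the scale stand on opposite sides of the heads, either on the left. Origin on the bench under the middle of the gap.
- vice_gap (a point): Middle of the gap between the two jaws, level with the jaw tops, 125 mm above the bench. z axis up.
- wrench: T-handled torque wrench lying loose on the bench beyond the heads, 140 mm long, handle bar 104 mm wide, 25 mm high; origin on the bench under the middle of its handle bar, shaft along its +x. Leave alone.
- glue: Small white glue bottle with a black cap, 44 mm across and 100 mm high, standing loose on the bench beyond the heads; origin under its foot. Leave alone.

How it is judged:
By the outcome, as a careful person would: the job done as asked, in the order asked, and still so for the second after the job is handed in, with the robot touching nothing.
It also fails if it takes over 64 s, if anything falls off the work surface, if the arm or the gripper's body presses on something with over 40 N, if the wrist force passes 120 N, or if a joint passes its speed limit or range.

## Robot

A 6-joint arm with a two-finger parallel gripper is mounted at the origin on the work surface. World frame = base frame: x ahead of the robot, y to its left, z up, the work surface at z = 0. Lengths are in m, angles in rad, forces in N, time in s.
With the tool pointing down it reaches from about 0.375 to 0.975 m from the base axis. Payload 3.8 kg.
Tool frame: the origin (TCP) lies on the mounting face of the last link; the fingertips stand 173 mm ahead of it and the grasp point (between the pads) lies 155 mm ahead of it; z points along the fingers, y is the line along which they close (so a half turn about z gives the same grasp; the last joint's range is limited). The gripper opens to 85 mm and grips with 20 to 120 N. Pads are 22 mm wide; open, the fingers measure 114 mm over their backs; the gripper's body (76 mm by 85 mm) begins 54 mm behind the grasp point. The pads swing forward as they close: fully open they stand 13 mm farther back than shut.
Start: joints at [1.302, 0.264, 1.604, -0, 1.274, -0.037], TCP at [0.155, 0.657, 0.405] pointing down, gripper open.
Joint ranges: [-2.63, 2.63], [-0.94, 2.18], [0.31, 2.57], [-1.31, 4.45], [0, 2.66], [-2.55, 2.55]. Speed limits (rad/s): [2.57, 2.57, 3.14, 3.14, 3.14, 3.14].

## Interface

Orientations are given as a rotation vector (axis times angle).
In Python, from workcell import bot gives the robot as it stands.
- The arm moves only by the tool drive_tool, never from a script. Its argument "increments" is a list of rows, each an object with "delta_pos": the shift along the tool's x, y, z in mm, a list of three; "turn": the turn about the tool's z in rad; "jaw": the opening, from -1 (shut) to 1 (fully open). A call has 1 to 8 rows; each row shifts and turns the commanded pose from where the row before left it, along the tool's axes as they then stand; what a row does not reach is not made up. A row lasts 1/12 s, in which the tool goes at most 41.7 mm and 7.16 degrees, less where a joint would pass 70% of its speed; a pose out of reach is approached as far as the arm can. A call is refused whole if a number of a shift passes 41.7 or a number of a turn 0.125, either way. A call with a gripper value outside its range is refused whole. The fingers move at their own pace and stop on an object; "grip_force" is the grip in N (left out, the last holds). Time passes only in rows, so rows that do not move let the fingers close. It gives the time, the measured TCP pose, the force, the opening and the grip force at its end, in the units of the state.
- bot.read_state(): the state, without advancing time (a new reading comes with each control period).
- bot.read_camera(name): name is "side" or "top" or "wrist"; returns a dict with "pixels" (420x560x3 uint8, red, green, blue), "fovy" (degrees; the focal length in pixels is half the picture's height over the tangent of half this angle, whatever the lens; pixels are square), "cx", "cy" (the principal point, pixels), "camera_from_world" (4x4, takes a point from world to camera coordinates); the wrist camera has in their place "hand_eye" (4x4, takes a point from camera to tool coordinates, whose origin is the TCP and whose axes are the flange's). Camera axes: x right, y down, z forward; pixel columns grow to the right and rows downward; lengths in m; the calibration is good to about 2 mm. A picture is of the moment at which its call begins: read the wrist's pose just before it. There is no depth.
- bot.finish_job(): hands the job in; it is judged then, once.
The state is a dict: "time": time; "q": joint angles; "joint_vel": joint speeds; "joint_torque": joint torques, N m; "tool_pos": TCP position; "tcp_rot": TCP orientation; "wrist_force": force on the tool from outside, world axes, zero at the start; "torque": the same for the moment, N m; "width": opening from 0.0 (shut) to 1.0 (fully open); "grip_force": force on a finger pad.
Only numpy, scipy, OpenCV 4.12 (cv2) and the standard library are available. Lean on these libraries where they do the work, as an engineer would, in place of code of your own. Each camera call takes 0.05 s, during which the arm holds its last target. There are 200 camera calls.

## Working session

There is one attempt and no reset: what is moved stays moved. The work goes in short steps, Python scripts to look and compute and a tool call to move; the robot and the scene stay as the last step left them, time stands still between calls to the robot, and variables do not carry over. Pictures are saved under pics/ and viewed, at most 10 in all, crops included, and the job is handed in when it is done.

Besides the shell and the picture viewer there is one more tool, called after ">>>" as a command line: name --argument value ..., lists and objects as JSON in quotes. drive_tool: Moves the arm, as the interface text tells. Its arguments: {"type":"object","properties":{"increments":{"type":"array"},"grip_force":{"type":"number"}},"required":["increments"]}

```bash
mkdir -p pics
cat > h.py <<'E'
import numpy as np,cv2,pickle
from workcell import bot
def snap(n,f):
    c=bot.read_camera(n); pickle.dump(c,open(f'pics/{f}.pkl','wb')); cv2.imwrite(f'pics/{f}.png',c['pixels'][:,:,::-1]); return c
def ray(c,u,v,z):
    f=210/np.tan(np.radians(c['fovy'])/2); T=np.linalg.inv(c['camera_from_world'])
    d=T[:3,:3]@np.array([(u-c['cx'])/f,(v-c['cy'])/f,1]);o=T[:3,3]
    return o+d*(z-o[2])/d[2]
def proj(c,p):
    f=210/np.tan(np.radians(c['fovy'])/2); q=c['camera_from_world']@np.append(p,1)
    return q[:2]/q[2]*f+[c['cx'],c['cy']]
E
python3 - <<'E'
from h import *
for n in('top','side'):
    c=snap(n,n+'0'); print(n,c['fovy'],c['cx'],c['cy'],np.linalg.inv(c['camera_from_world']).round(3).tolist())
s=bot.read_state();print(s['time'],s['tool_pos'],s['tcp_rot'],s['width'])
E
```

```text
top 53.00291543835438 274.2954672375535 208.41662696033734 [[-0.027, -0.987, 0.16, 0.405], [-1.0, 0.027, 0.0, -0.011], [-0.005, -0.16, -0.987, 1.274], [0.0, 0.0, 0.0, 1.0]]
side 50.87821034272807 278.00900786943373 205.90406538963003 [[-0.977, -0.169, 0.129, 0.453], [-0.213, 0.753, -0.623, 0.652], [0.009, -0.636, -0.772, 0.946], [0.0, 0.0, 0.0, 1.0]]
0.1 [0.15496818 0.65664165 0.40349587] [-0.36328066 -3.12018547  0.00313155] 0.9968353112273751
```

View pics/top0.png

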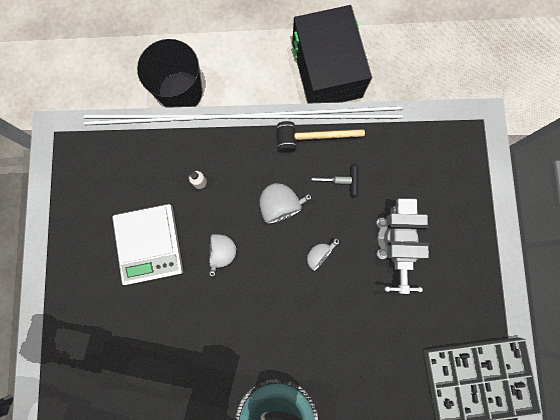

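View pics/side0.png

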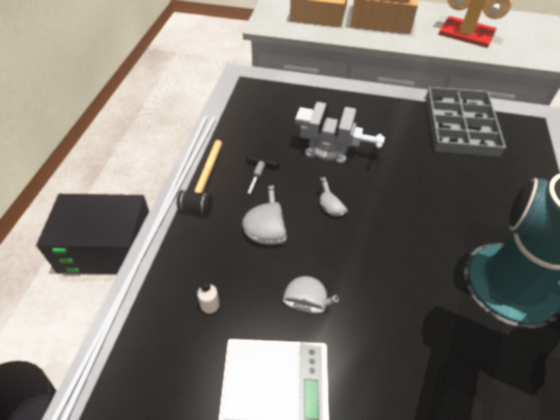

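The top view shows the scale at (148,245), the left head at (222,251), the driver at (280,203), the smallest head at (322,255) and the vice at (403,243). The side view agrees. Next I'll measure them.

Run:
```python
from h import *
c=pickle.load(open('pics/top0.pkl','rb'));im=c['pixels']
g=im.min(2)
m=(g>85).astype(np.uint8)
n,l,st,ce=cv2.connectedComponentsWithStats(m)
for i in range(1,n):
    if 150<st[i,4]<8000 and 140<ce[i,1]<310:
        mm=(l==i).astype(np.uint8)
        k=cv2.morphologyEx(mm,cv2.MORPH_OPEN,cv2.getStructuringElement(cv2.MORPH_ELLIPSE,(13,13)))
        ct=cv2.findContours(k,0,2)[0]
        if not ct: continue
        ct=max(ct,key=cv2.contourArea)
        pts=np.array([ray(c,*p[0],0.02)[:2] for p in ct],np.float32)
        print(st[i],ce[i].round(0),'rect',cv2.minAreaRect(pts))
for nm,(x,y,w,h) in dict(a=(190,215,140,75),v=(340,185,120,120)).items(): pass
a=cv2.resize(im[170:300,190:350],None,fx=4.5,fy=4.5,interpolation=cv2.INTER_CUBIC)
cv2.imwrite('pics/heads.png',a[:,:,::-1])
b=cv2.resize(im[190:300,365:435],None,fx=5,fy=5,interpolation=cv2.INTER_CUBIC)
b2=cv2.resize(im[195:295,105:190],None,fx=5,fy=5,interpolation=cv2.INTER_CUBIC)
o=np.zeros((550,790,3),np.uint8);o[:550,:350]=b;o[:500,360:785]=b2
cv2.imwrite('pics/vs.png',o[:,:,::-1])
```

```text
[ 260  183   51   41 1276] [279. 202.] rect ((0.6351762413978577, -0.022739537060260773), (0.10505763441324234, 0.12157129496335983), 18.234054565429688)
[391 198  37  27 722] [408. 213.] rect ((0.5895647406578064, -0.40829622745513916), (0.07847831398248672, 0.07914033532142639), 88.41938781738281)
[ 112  204   71   81 4346] [147. 244.] rect ((0.5313257575035095, 0.3748563826084137), (0.17719873785972595, 0.1830449253320694), 9.95112133026123)
[ 384  229   45   65 1408] [406. 256.] rect ((0.46256640553474426, -0.3981168568134308), (0.07326431572437286, 0.09833595901727676), 41.7917594909668)
[209 234  28  43 787] [221. 252.] rect ((0.4856719970703125, 0.14700563251972198), (0.07620749622583389, 0.09789258986711502), 85.75418853759766)
[307 239  32  32 477] [319. 254.] rect ((0.46535176038742065, -0.13346953690052032), (0.050648752599954605, 0.08312835544347763), 49.737953186035156)
```

View pics/heads.png

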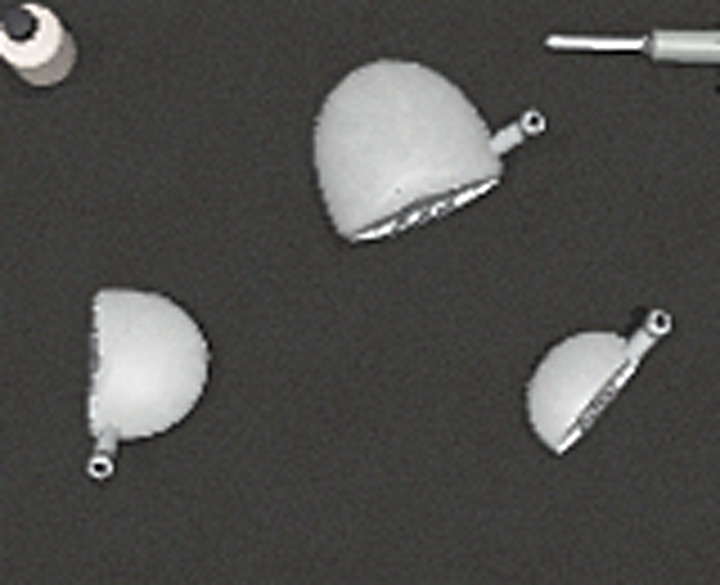

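View pics/vs.png

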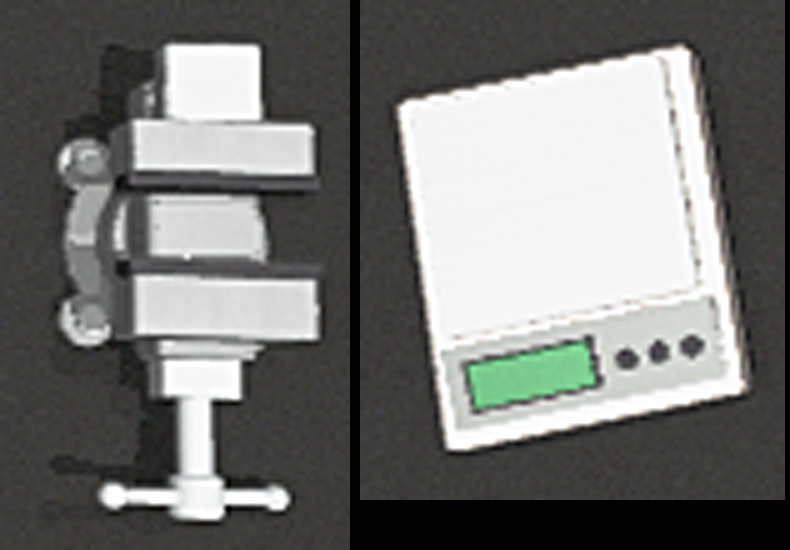

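Run:
```python
from h import *
c=pickle.load(open('pics/top0.pkl','rb'));s=pickle.load(open('pics/side0.pkl','rb'))
P=lambda L,z,o:[ray(c,x/5+o[0],y/5+o[1],z) for x,y in L]
v=P([(133,175),(315,175),(318,276),(133,278)],.125,(365,190))
p=P([(40,105),(302,58),(342,292),(82,342)],.052,(105,195))
im=s['pixels'].copy()
F=np.array([.486,.147,.042])
for n,L in(('vice',v),('pan',p),('fair',[F]),('hyb',[np.array([.465,-.133,.036])]),('drv',[np.array([.635,-.023,.06])])):
    L=np.array(L); m=L.mean(0); print(n,m.round(4),np.linalg.norm(m[:2]).round(3),np.linalg.norm(np.diff(L,axis=0),axis=1).round(3))
    for q in [m,*L]: cv2.circle(im,tuple(proj(s,q).round().astype(int).tolist()),2,(255,0,0),-1)
cv2.imwrite('pics/chk.png',im[:,:,::-1])
st=bot.read_state()
R=cv2.Rodrigues(np.array(st['tcp_rot']))[0];print(R.round(3).tolist())
```

```text
vice [ 0.5071 -0.3788  0.125 ] 0.633 [0.1   0.055 0.101]
pan [0.5364 0.373  0.052 ] 0.653 [0.155 0.14  0.152]
fair [0.486 0.147 0.042] 0.508 []
hyb [ 0.465 -0.133  0.036] 0.484 []
drv [ 0.635 -0.023  0.06 ] 0.635 []
[[-0.973, 0.23, -0.001], [0.23, 0.973, -0.002], [0.0, -0.002, -1.0]]
```

View pics/chk.png

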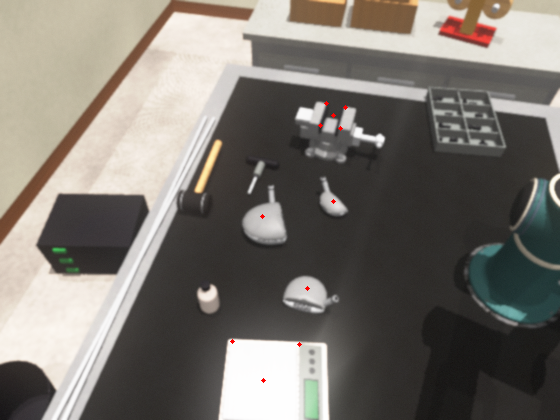

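The side view confirms all the points: the fairway at (307,288), the pan at (263,380) and the vice gap at (333,115). The measured jaw and pan sizes also match the ones given. I'll close the jaw and head for the fairway high up.

>>> drive_tool --increments '[{"delta_pos": [-10, -10, 0], "turn": 0, "jaw": -1}, {"delta_pos": [-22, -21, 0], "turn": 0, "jaw": -1}, {"delta_pos": [-22, -21, 0], "turn": 0, "jaw": -1}, {"delta_pos": [-22, -21, 0], "turn": 0, "jaw": -1}, {"delta_pos": [-22, -21, 0], "turn": 0, "jaw": -1}, {"delta_pos": [-22, -21, 0], "turn": 0, "jaw": -1}, {"delta_pos": [-22, -21, 0], "turn": 0, "jaw": -1}, {"delta_pos": [-22, -21, 0], "turn": 0, "jaw": -1}]'

```text
time: 0.77
tool_pos: [0.2792, 0.4642, 0.4043]
tcp_rot: [0.363, 3.121, -0.001]
wrist_force: [0.8, -0.4, -0.2]
width: -0.001
grip_force: 0.0
```

>>> drive_tool --increments '[{"delta_pos": [-22, -21, 0], "turn": 0, "jaw": -1}, {"delta_pos": [-22, -21, 0], "turn": 0, "jaw": -1}, {"delta_pos": [-22, -21, 0], "turn": 0, "jaw": -1}, {"delta_pos": [-22, -21, 0], "turn": 0, "jaw": -1}, {"delta_pos": [-22, -21, 0], "turn": 0, "jaw": -1}, {"delta_pos": [-22, -21, 0], "turn": 0, "jaw": -1}, {"delta_pos": [-22, -21, 0], "turn": 0, "jaw": -1}, {"delta_pos": [-22, -21, 0], "turn": 0, "jaw": -1}]'

```text
time: 1.43
tool_pos: [0.4114, 0.2603, 0.4044]
tcp_rot: [-0.363, -3.12, 0.001]
wrist_force: [0.1, -0.5, -0.2]
width: 0.001
grip_force: 0.0
```

>>> drive_tool --increments '[{"delta_pos": [-22, -21, 0], "turn": 0, "jaw": -1}, {"delta_pos": [-22, -21, 0], "turn": 0, "jaw": -1}, {"delta_pos": [-22, -21, 0], "turn": 0, "jaw": -1}, {"delta_pos": [-15, -15, 0], "turn": 0, "jaw": -1}, {"delta_pos": [0, 0, 0], "turn": 0, "jaw": -1}, {"delta_pos": [0, 0, 0], "turn": 0, "jaw": -1}]'

```text
time: 1.93
tool_pos: [0.4722, 0.1666, 0.4043]
tcp_rot: [-0.368, -3.119, 0.0]
wrist_force: [0.2, 0.1, 0.0]
width: -0.001
grip_force: 0.0
```

>>> drive_tool --increments '[{"delta_pos": [-9, -8, 10], "turn": 0, "jaw": -1}, {"delta_pos": [-9, -8, 20], "turn": 0, "jaw": -1}, {"delta_pos": [0, 0, 20], "turn": 0, "jaw": -1}, {"delta_pos": [0, 0, 20], "turn": 0, "jaw": -1}, {"delta_pos": [0, 0, 15], "turn": 0, "jaw": -1}, {"delta_pos": [0, 0, 10], "turn": 0, "jaw": -1}, {"delta_pos": [0, 0, 0], "turn": 0, "jaw": -1}, {"delta_pos": [0, 0, 0], "turn": 0, "jaw": -1}]'

```text
time: 2.6
tool_pos: [0.4856, 0.1486, 0.3091]
tcp_rot: [-0.362, -3.119, 0.001]
wrist_force: [-0.0, 0.1, -1.2]
width: -0.001
grip_force: 0.0
```

Run:
```python
from h import *
s=bot.read_state();c=snap('wrist','w1');T=np.array(c['hand_eye'])
W=np.eye(4);W[:3,:3]=cv2.Rodrigues(np.array(s['tcp_rot']))[0];W[:3,3]=s['tool_pos']
c['camera_from_world']=np.linalg.inv(W@T)
print(s['tool_pos'],(W@T)[:3,3])
im=c['pixels'].copy()
m=(im.min(2)>85).astype(np.uint8)
for q in([.486,.147,.042],[.486,.147,.077]):
    p=proj(c,np.array(q));print(p);cv2.circle(im,tuple(p.round().astype(int).tolist()),3,(255,0,0),-1)
cv2.imwrite('pics/w1m.png',im[:,:,::-1]);pickle.dump(c,open('pics/w1.pkl','wb'))
```

```text
[0.48560453 0.14858133 0.30906293] [0.41607395 0.16434184 0.27873661]
[278.2860638  213.77999457]
[278.10322762 228.01807459]
```

View pics/w1m.png

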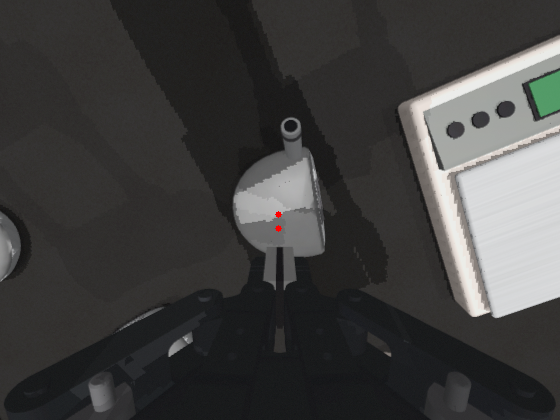

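The wrist view shows the head spanning columns 233–325 and rows 150–257, and my point at (278,214) sits in its middle. I'll go down to about 35 mm above it and hold.

>>> drive_tool --increments '[{"delta_pos": [0, -1, 15], "turn": 0, "jaw": -1}, {"delta_pos": [0, 0, 20], "turn": 0, "jaw": -1}, {"delta_pos": [0, 0, 15], "turn": 0, "jaw": -1}, {"delta_pos": [0, 0, 9], "turn": 0, "jaw": -1}, {"delta_pos": [0, 0, 0], "turn": 0, "jaw": -1}, {"delta_pos": [0, 0, 0], "turn": 0, "jaw": -1}, {"delta_pos": [0, 0, 0], "turn": 0, "jaw": -1}, {"delta_pos": [0, 0, 0], "turn": 0, "jaw": -1}]'

```text
time: 3.32
tool_pos: [0.4866, 0.1476, 0.2522]
tcp_rot: [0.363, 3.118, 0.002]
wrist_force: [-0.8, -0.6, -0.3]
width: 0.004
grip_force: 0.0
```

>>> drive_tool --increments '[{"delta_pos": [0, 0, 0], "turn": 0, "jaw": -1}, {"delta_pos": [0, 0, 0], "turn": 0, "jaw": -1}, {"delta_pos": [0, 0, 0], "turn": 0, "jaw": -1}, {"delta_pos": [0, 0, 0], "turn": 0, "jaw": -1}, {"delta_pos": [0, 0, 0], "turn": 0, "jaw": -1}, {"delta_pos": [0, 0, 0], "turn": 0, "jaw": -1}, {"delta_pos": [0, 0, 0], "turn": 0, "jaw": -1}, {"delta_pos": [0, 0, 0], "turn": 0, "jaw": -1}]'

```text
time: 3.98
tool_pos: [0.4858, 0.1473, 0.2506]
tcp_rot: [-0.363, -3.12, 0.0]
wrist_force: [0.4, 0.2, -0.7]
width: 0.001
grip_force: 0.0
```

>>> drive_tool --increments '[{"delta_pos": [0, 0, 0], "turn": 0, "jaw": -1}, {"delta_pos": [0, 0, 0], "turn": 0, "jaw": -1}, {"delta_pos": [0, 0, 0], "turn": 0, "jaw": -1}, {"delta_pos": [0, 0, 0], "turn": 0, "jaw": -1}, {"delta_pos": [0, 0, 0], "turn": 0, "jaw": -1}, {"delta_pos": [0, 0, 0], "turn": 0, "jaw": -1}, {"delta_pos": [0, 0, 0], "turn": 0, "jaw": -1}, {"delta_pos": [0, 0, 0], "turn": 0, "jaw": -1}]'

```text
time: 4.65
tool_pos: [0.4858, 0.1473, 0.2507]
tcp_rot: [0.363, 3.12, -0.0]
wrist_force: [-0.1, 0.4, -0.4]
width: 0.004
grip_force: 0.0
```

>>> drive_tool --increments '[{"delta_pos": [0, 0, 0], "turn": 0, "jaw": -1}, {"delta_pos": [0, 0, 0], "turn": 0, "jaw": -1}, {"delta_pos": [0, 0, 0], "turn": 0, "jaw": -1}, {"delta_pos": [0, 0, 0], "turn": 0, "jaw": -1}, {"delta_pos": [0, 0, 0], "turn": 0, "jaw": -1}, {"delta_pos": [0, 0, 0], "turn": 0, "jaw": -1}, {"delta_pos": [0, 0, 0], "turn": 0, "jaw": -1}, {"delta_pos": [0, 0, 0], "turn": 0, "jaw": -1}]'

```text
time: 5.32
tool_pos: [0.4858, 0.1473, 0.2507]
tcp_rot: [-0.363, -3.12, 0.0]
wrist_force: [-0.3, 0.3, -0.6]
width: 0.001
grip_force: 0.0
```

>>> drive_tool --increments '[{"delta_pos": [0, 0, 0], "turn": 0, "jaw": -1}, {"delta_pos": [0, 0, 0], "turn": 0, "jaw": -1}, {"delta_pos": [0, 0, 0], "turn": 0, "jaw": -1}, {"delta_pos": [0, 0, 0], "turn": 0, "jaw": -1}, {"delta_pos": [0, 0, 0], "turn": 0, "jaw": -1}, {"delta_pos": [0, 0, 0], "turn": 0, "jaw": -1}]'

```text
time: 5.82
tool_pos: [0.4858, 0.1473, 0.2507]
tcp_rot: [-0.363, -3.12, -0.0]
wrist_force: [-0.0, 0.1, -0.1]
width: -0.001
grip_force: 0.0
```

>>> drive_tool --increments '[{"delta_pos": [0, 0, -15], "turn": 0, "jaw": -1}, {"delta_pos": [0, 0, -25], "turn": 0, "jaw": -1}, {"delta_pos": [0, 0, -25], "turn": 0, "jaw": -1}, {"delta_pos": [0, 0, -25], "turn": 0, "jaw": -1}, {"delta_pos": [0, 11, -10], "turn": 0, "jaw": -1}, {"delta_pos": [0, 25, 0], "turn": 0, "jaw": -1}, {"delta_pos": [1, 25, 0], "turn": 0, "jaw": -1}, {"delta_pos": [1, 25, 0], "turn": 0, "jaw": -1}]'

```text
time: 6.48
tool_pos: [0.5038, 0.2328, 0.3507]
tcp_rot: [0.365, 3.12, 0.001]
wrist_force: [0.7, -0.4, 0.1]
width: 0.001
grip_force: 0.0
```

>>> drive_tool --increments '[{"delta_pos": [1, 25, 0], "turn": 0, "jaw": -1}, {"delta_pos": [0, 25, 0], "turn": 0, "jaw": -1}, {"delta_pos": [0, 25, 0], "turn": 0, "jaw": -1}, {"delta_pos": [0, 25, 0], "turn": 0, "jaw": -1}, {"delta_pos": [0, 25, 0], "turn": 0, "jaw": -1}, {"delta_pos": [0, 20, 0], "turn": 0, "jaw": -1}, {"delta_pos": [0, 0, 0], "turn": 0, "jaw": -1}, {"delta_pos": [0, 0, 0], "turn": 0, "jaw": -1}]'

```text
time: 7.15
tool_pos: [0.5356, 0.3742, 0.3495]
tcp_rot: [-0.36, -3.12, 0.002]
wrist_force: [0.2, -0.3, -0.2]
width: 0.002
grip_force: 0.0
```

>>> drive_tool --increments '[{"delta_pos": [-1, -1, 12], "turn": 0, "jaw": -1}, {"delta_pos": [0, 0, 20], "turn": 0, "jaw": -1}, {"delta_pos": [0, 0, 20], "turn": 0, "jaw": -1}, {"delta_pos": [0, 0, 18], "turn": 0, "jaw": -1}, {"delta_pos": [0, 0, 12], "turn": 0, "jaw": -1}, {"delta_pos": [0, 0, 7], "turn": 0, "jaw": -1}, {"delta_pos": [0, 0, 0], "turn": 0, "jaw": -1}, {"delta_pos": [0, 0, 0], "turn": 0, "jaw": -1}]'

```text
time: 7.82
tool_pos: [0.5368, 0.3712, 0.2615]
tcp_rot: [-0.364, -3.12, 0.001]
wrist_force: [0.6, 0.4, -0.6]
width: -0.001
grip_force: 0.0
```

>>> drive_tool --increments '[{"delta_pos": [0, 0, 0], "turn": 0, "jaw": -1}, {"delta_pos": [0, 0, 0], "turn": 0, "jaw": -1}, {"delta_pos": [0, 0, 0], "turn": 0, "jaw": -1}, {"delta_pos": [0, 0, 0], "turn": 0, "jaw": -1}, {"delta_pos": [0, 0, 0], "turn": 0, "jaw": -1}, {"delta_pos": [0, 0, 0], "turn": 0, "jaw": -1}, {"delta_pos": [0, 0, 0], "turn": 0, "jaw": -1}, {"delta_pos": [0, 0, 0], "turn": 0, "jaw": -1}]'

```text
time: 8.48
tool_pos: [0.5367, 0.3716, 0.2617]
tcp_rot: [0.363, 3.121, -0.0]
wrist_force: [-0.5, 0.3, -0.3]
width: 0.001
grip_force: 0.0
```

>>> drive_tool --increments '[{"delta_pos": [0, 0, 0], "turn": 0, "jaw": -1}, {"delta_pos": [0, 0, 0], "turn": 0, "jaw": -1}, {"delta_pos": [0, 0, 0], "turn": 0, "jaw": -1}, {"delta_pos": [0, 0, 0], "turn": 0, "jaw": -1}, {"delta_pos": [0, 0, 0], "turn": 0, "jaw": -1}, {"delta_pos": [0, 0, 0], "turn": 0, "jaw": -1}, {"delta_pos": [0, 0, 0], "turn": 0, "jaw": -1}, {"delta_pos": [0, 0, 0], "turn": 0, "jaw": -1}]'

```text
time: 9.15
tool_pos: [0.5367, 0.3716, 0.2617]
tcp_rot: [-0.363, -3.121, 0.0]
wrist_force: [-0.5, 0.6, -0.6]
width: -0.0
grip_force: 0.0
```

>>> drive_tool --increments '[{"delta_pos": [0, 0, 0], "turn": 0, "jaw": -1}, {"delta_pos": [0, 0, 0], "turn": 0, "jaw": -1}, {"delta_pos": [0, 0, 0], "turn": 0, "jaw": -1}, {"delta_pos": [0, 0, 0], "turn": 0, "jaw": -1}, {"delta_pos": [0, 0, 0], "turn": 0, "jaw": -1}, {"delta_pos": [0, 0, 0], "turn": 0, "jaw": -1}, {"delta_pos": [0, 0, 0], "turn": 0, "jaw": -1}, {"delta_pos": [0, 0, 0], "turn": 0, "jaw": -1}]'

```text
time: 9.82
tool_pos: [0.5367, 0.3716, 0.2617]
tcp_rot: [-0.363, -3.12, -0.0]
wrist_force: [0.3, 0.4, 0.3]
width: -0.004
grip_force: 0.0
```

>>> drive_tool --increments '[{"delta_pos": [0, 0, 0], "turn": 0, "jaw": -1}, {"delta_pos": [0, 0, 0], "turn": 0, "jaw": -1}, {"delta_pos": [0, 0, 0], "turn": 0, "jaw": -1}, {"delta_pos": [0, 0, 0], "turn": 0, "jaw": -1}, {"delta_pos": [0, 0, 0], "turn": 0, "jaw": -1}, {"delta_pos": [0, 0, 0], "turn": 0, "jaw": -1}, {"delta_pos": [0, 0, 0], "turn": 0, "jaw": -1}, {"delta_pos": [0, 0, 0], "turn": 0, "jaw": -1}]'

```text
time: 10.48
tool_pos: [0.5367, 0.3716, 0.2617]
tcp_rot: [0.363, 3.121, 0.0]
wrist_force: [-0.1, -0.4, -0.1]
width: -0.0
grip_force: 0.0
```

>>> drive_tool --increments '[{"delta_pos": [0, 0, -15], "turn": 0, "jaw": -1}, {"delta_pos": [0, 0, -30], "turn": 0, "jaw": -1}, {"delta_pos": [0, 0, -30], "turn": 0, "jaw": -1}, {"delta_pos": [0, 0, -30], "turn": 0, "jaw": -1}, {"delta_pos": [0, 0, -30], "turn": 0, "jaw": -1}, {"delta_pos": [0, 0, -30], "turn": 0, "jaw": -1}, {"delta_pos": [0, 0, -30], "turn": 0, "jaw": -1}, {"delta_pos": [0, 0, -20], "turn": 0, "jaw": -1}]'

```text
time: 11.15
tool_pos: [0.5368, 0.3717, 0.4807]
tcp_rot: [0.363, 3.117, 0.004]
wrist_force: [1.4, 0.8, 1.4]
width: -0.004
grip_force: 0.0
```

>>> drive_tool --increments '[{"delta_pos": [-2, -13, 0], "turn": 0, "jaw": -1}, {"delta_pos": [-5, -28, 0], "turn": 0, "jaw": -1}, {"delta_pos": [-5, -28, 0], "turn": 0, "jaw": -1}, {"delta_pos": [-5, -28, 0], "turn": 0, "jaw": -1}, {"delta_pos": [-5, -28, 0], "turn": 0, "jaw": -1}, {"delta_pos": [-5, -28, 0], "turn": 0, "jaw": -1}, {"delta_pos": [-5, -28, 0], "turn": 0, "jaw": -1}, {"delta_pos": [-5, -28, 0], "turn": 0, "jaw": -1}]'

```text
time: 11.82
tool_pos: [0.524, 0.158, 0.4755]
tcp_rot: [-0.363, -3.119, 0.001]
wrist_force: [0.2, -0.3, 0.6]
width: 0.003
grip_force: 0.0
```

>>> drive_tool --increments '[{"delta_pos": [-5, -28, 0], "turn": 0, "jaw": -1}, {"delta_pos": [-5, -28, 0], "turn": 0, "jaw": -1}, {"delta_pos": [-5, -28, 0], "turn": 0, "jaw": -1}, {"delta_pos": [-5, -28, 0], "turn": 0, "jaw": -1}, {"delta_pos": [-5, -28, 0], "turn": 0, "jaw": -1}, {"delta_pos": [-5, -28, 0], "turn": 0, "jaw": -1}, {"delta_pos": [-5, -28, 0], "turn": 0, "jaw": -1}, {"delta_pos": [-5, -28, 0], "turn": 0, "jaw": -1}]'

```text
time: 12.48
tool_pos: [0.5113, -0.0691, 0.4756]
tcp_rot: [-0.363, -3.119, 0.0]
wrist_force: [0.6, -0.2, -0.1]
width: -0.003
grip_force: 0.0
```

>>> drive_tool --increments '[{"delta_pos": [-6, -28, 0], "turn": 0, "jaw": -1}, {"delta_pos": [-6, -28, 0], "turn": 0, "jaw": -1}, {"delta_pos": [-6, -28, 0], "turn": 0, "jaw": -1}, {"delta_pos": [-6, -28, 0], "turn": 0, "jaw": -1}, {"delta_pos": [-6, -28, 0], "turn": 0, "jaw": -1}, {"delta_pos": [-6, -28, 0], "turn": 0, "jaw": -1}, {"delta_pos": [-6, -28, 0], "turn": 0, "jaw": -1}, {"delta_pos": [-6, -28, 0], "turn": 0, "jaw": -1}]'

```text
time: 13.15
tool_pos: [0.5065, -0.298, 0.4755]
tcp_rot: [-0.364, -3.119, -0.001]
wrist_force: [1.1, 0.0, -0.5]
width: -0.0
grip_force: 0.0
```

>>> drive_tool --increments '[{"delta_pos": [-6, -28, 0], "turn": 0, "jaw": -1}, {"delta_pos": [-6, -28, 0], "turn": 0, "jaw": -1}, {"delta_pos": [-3, -15, 0], "turn": 0, "jaw": -1}, {"delta_pos": [0, 0, 0], "turn": 0, "jaw": -1}, {"delta_pos": [0, 0, 0], "turn": 0, "jaw": -1}, {"delta_pos": [0, 0, 0], "turn": 0, "jaw": -1}]'

```text
time: 13.65
tool_pos: [0.5056, -0.3682, 0.4762]
tcp_rot: [-0.363, -3.12, -0.002]
wrist_force: [0.3, -1.0, 0.9]
width: -0.003
grip_force: 0.0
```

Run:
```python
from h import *
s=bot.read_state();c=snap('wrist','w2');T=np.array(c['hand_eye'])
W=np.eye(4);W[:3,:3]=cv2.Rodrigues(np.array(s['tcp_rot']))[0];W[:3,3]=s['tool_pos']
c['camera_from_world']=np.linalg.inv(W@T)
d=np.array([.507,-.379,.333])-s['tool_pos'];print(s['tool_pos'],s['q'],'tool d',W[:3,:3].T@d)
im=c['pixels'].copy()
p=proj(c,np.array([.507,-.379,.125]));print(p);cv2.circle(im,tuple(p.round().astype(int).tolist()),3,(255,0,0),-1)
cv2.imwrite('pics/w2m.png',im[:,:,::-1])
```

```text
[ 0.50562123 -0.36818647  0.47615263] [-6.69426267e-01  1.36218354e-01  1.62511428e+00  7.74581832e-04
  1.38167463e+00 -2.00873169e+00] tool d [-0.00396164 -0.01039266  0.14313562]
[269.97452854 194.11037802]
```

View pics/w2m.png

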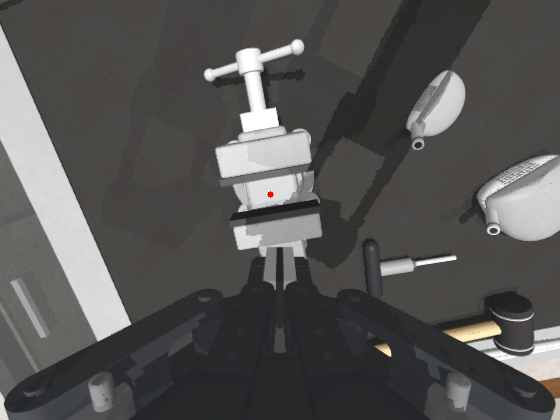

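The wrist view shows my point at (270,194), midway between the jaws (rows about 175 and 215) and centred across them. I'll descend and hold.

>>> drive_tool --increments '[{"delta_pos": [-2, -5, 12], "turn": 0, "jaw": -1}, {"delta_pos": [-2, -5, 22], "turn": 0, "jaw": -1}, {"delta_pos": [0, 0, 22], "turn": 0, "jaw": -1}, {"delta_pos": [0, 0, 20], "turn": 0, "jaw": -1}, {"delta_pos": [0, 0, 14], "turn": 0, "jaw": -1}, {"delta_pos": [0, 0, 10], "turn": 0, "jaw": -1}, {"delta_pos": [0, 0, 0], "turn": 0, "jaw": -1}, {"delta_pos": [0, 0, 0], "turn": 0, "jaw": -1}]'

```text
time: 14.37
tool_pos: [0.5075, -0.3794, 0.3764]
tcp_rot: [-0.362, -3.12, -0.001]
wrist_force: [0.8, 0.4, 0.1]
width: 0.001
grip_force: 0.0
```

>>> drive_tool --increments '[{"delta_pos": [0, 0, 12], "turn": 0, "jaw": -1}, {"delta_pos": [0, 0, 15], "turn": 0, "jaw": -1}, {"delta_pos": [0, 0, 10], "turn": 0, "jaw": -1}, {"delta_pos": [0, 0, 5], "turn": 0, "jaw": -1}, {"delta_pos": [0, 0, 0], "turn": 0, "jaw": -1}, {"delta_pos": [0, 0, 0], "turn": 0, "jaw": -1}, {"delta_pos": [0, 0, 0], "turn": 0, "jaw": -1}, {"delta_pos": [0, 0, 0], "turn": 0, "jaw": -1}]'

```text
time: 15.03
tool_pos: [0.5077, -0.38, 0.3357]
tcp_rot: [0.363, 3.119, -0.001]
wrist_force: [0.6, 0.8, 0.4]
width: 0.006
grip_force: 0.0
```

>>> drive_tool --increments '[{"delta_pos": [0, 0, 0], "turn": 0, "jaw": -1}, {"delta_pos": [0, 0, 0], "turn": 0, "jaw": -1}, {"delta_pos": [0, 0, 0], "turn": 0, "jaw": -1}, {"delta_pos": [0, 0, 0], "turn": 0, "jaw": -1}, {"delta_pos": [0, 0, 0], "turn": 0, "jaw": -1}, {"delta_pos": [0, 0, 0], "turn": 0, "jaw": -1}, {"delta_pos": [0, 0, 0], "turn": 0, "jaw": -1}, {"delta_pos": [0, 0, 0], "turn": 0, "jaw": -1}]'

```text
time: 15.7
tool_pos: [0.5073, -0.3797, 0.3347]
tcp_rot: [-0.363, -3.12, -0.0]
wrist_force: [0.5, -0.6, 0.1]
width: -0.001
grip_force: 0.0
```

>>> drive_tool --increments '[{"delta_pos": [0, 0, 0], "turn": 0, "jaw": -1}, {"delta_pos": [0, 0, 0], "turn": 0, "jaw": -1}, {"delta_pos": [0, 0, 0], "turn": 0, "jaw": -1}, {"delta_pos": [0, 0, 0], "turn": 0, "jaw": -1}, {"delta_pos": [0, 0, 0], "turn": 0, "jaw": -1}, {"delta_pos": [0, 0, 0], "turn": 0, "jaw": -1}, {"delta_pos": [0, 0, 0], "turn": 0, "jaw": -1}, {"delta_pos": [0, 0, 0], "turn": 0, "jaw": -1}]'

```text
time: 16.37
tool_pos: [0.5074, -0.3797, 0.3347]
tcp_rot: [0.363, 3.12, -0.0]
wrist_force: [0.6, 0.2, -0.4]
width: -0.004
grip_force: 0.0
```

>>> drive_tool --increments '[{"delta_pos": [0, 0, 0], "turn": 0, "jaw": -1}, {"delta_pos": [0, 0, 0], "turn": 0, "jaw": -1}, {"delta_pos": [0, 0, 0], "turn": 0, "jaw": -1}, {"delta_pos": [0, 0, 0], "turn": 0, "jaw": -1}, {"delta_pos": [0, 0, 0], "turn": 0, "jaw": -1}, {"delta_pos": [0, 0, 0], "turn": 0, "jaw": -1}, {"delta_pos": [0, 0, 0], "turn": 0, "jaw": -1}, {"delta_pos": [0, 0, 0], "turn": 0, "jaw": -1}]'

```text
time: 17.03
tool_pos: [0.5073, -0.3797, 0.3347]
tcp_rot: [-0.363, -3.121, 0.0]
wrist_force: [-0.7, -0.9, 0.6]
width: -0.001
grip_force: 0.0
```

>>> drive_tool --increments '[{"delta_pos": [0, 0, 0], "turn": 0, "jaw": -1}, {"delta_pos": [0, 0, 0], "turn": 0, "jaw": -1}, {"delta_pos": [0, 0, 0], "turn": 0, "jaw": -1}, {"delta_pos": [0, 0, 0], "turn": 0, "jaw": -1}, {"delta_pos": [0, 0, 0], "turn": 0, "jaw": -1}, {"delta_pos": [0, 0, 0], "turn": 0, "jaw": -1}, {"delta_pos": [0, 0, 0], "turn": 0, "jaw": -1}, {"delta_pos": [0, 0, 0], "turn": 0, "jaw": -1}]'

```text
time: 17.7
tool_pos: [0.5073, -0.3797, 0.3347]
tcp_rot: [0.363, 3.121, 0.0]
wrist_force: [1.3, -1.0, 0.1]
width: -0.003
grip_force: 0.0
```

```bash
python3 -c "
from workcell import bot
print(bot.finish_job())"
```

```text
the job is handed in; nothing more can be done
None
```

I pointed at the fairway wood head, the scale pan and the vice gap in that order, about 35 mm above each for at least 2.5 s. I handed the job in at about 18 s, still over the vice, with no contact force felt; the hand-in returned no verdict.

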